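Slide the reference board out over the platform's edge

TASK

On the raised platform, push the red-ended colour reference board with the fingertips towards the yellow-banded edge until its whole red end strip, and no more, sticks out over that edge, with the board square to the edge, so that it can be clipped from below for photography. Only push or slide it flat on the platform, never lift or tip it, and leave the blue-ended board, the weights and everything else where they are.

Things in the scene. Friction and masses are not known exactly. Their poses are not given: they have to be found in the camera images.
- platform: fixed raised platform, grey, a block 240 (its x) x 480 (its y) x 50 mm high; origin at the centre of its underside on the table, z up. Its +x side, away from the robot, carries a yellow band along the top edge; its position and yaw vary
- platform_edge (a point): middle of the platform's yellow-banded top edge (120 mm along the platform's +x from its origin, 50 mm above the table); axes as the platform's: x points out over the edge, y runs along it
- red_board: loose stiff white board 140 (its x) x 100 (its y) x 8 mm thick with six colour patches, about 0.14 kg; lies flat on the platform. Origin at the centre of its underside. The last 40 mm at its +x end is the red strip; that end points roughly to the yellow edge. Its other (-x) end, nearest the robot, is plain and free to be pushed. Which side of the platform it lies on varies
- red_line (a point): middle of the straight inner border of the red strip, on the board's underside, 30 mm along the board's +x from its origin; axes as the board's. It must come to lie over the yellow edge
- blue_board: the same kind of loose board with a blue end strip, lying on the platform beside the red one; origin at the centre of its underside; to be left alone
- weight_left: loose brass weight with a knob, 38 mm diameter, 42 mm high, standing near the platform's +y end; origin at the centre of its underside; to be left alone
- weight_right: loose brass weight with a knob, 38 mm diameter, 42 mm high, standing near the platform's -y end; origin at the centre of its underside; to be left alone
- bottle: loose amber bottle, 60 mm diameter, 150 mm high, on the table at the right; origin at the centre of its underside; to be left alone
- tin: loose aluminium tin, 70 mm diameter, 50 mm high, on the table at the right; origin at the centre of its underside; to be left alone
- jar: loose glass jar, 68 mm diameter, 90 mm high, on the table at the left; origin at the centre of its underside; to be left alone
- block: loose cork block 60 x 45 x 30 mm, on the table at the left; origin at the centre of its underside; to be left alone
Mind the look-alikes: they are no part of the job. Leave any turquoise look-alike of the red_board alone.

How it is judged:
By the outcome, as a careful person would: the job done as asked, in the order asked, and still so for the second after the job is handed in, with the robot touching nothing.
It also fails if it takes over 38 s, if anything falls off the work surface, if the arm or the gripper's body presses on something with over 40 N, if the wrist force passes 120 N, or if a joint passes its speed limit or range.

ROBOT

A 6-joint arm with a two-finger parallel gripper is mounted at the origin on the work surface. World frame = base frame: x ahead of the robot, y to its left, z up, the work surface at z = 0. Lengths are in m, angles in degrees, forces in N, time in s.
With the tool pointing down it reaches from about 0.4 to 0.825 m from the base axis. Payload 7 kg.
Tool frame: the origin (TCP) lies midway between the tips of the shut fingers; the grasp point (between the pads) lies 19 mm behind it; z points along the fingers, y is the direction in which the jaws open and shut (so a half turn about z gives the same grasp; the last joint's range is limited). The gripper opens to 88 mm and grips with 3 to 60 N. Pads are 19 mm wide; open, the fingers measure 130 mm over their backs; the gripper's body (78 mm by 193 mm) begins 47 mm behind the grasp point.
Start: joints at [90.705, 20.546, 0.682, 0, -70.136, -16.507], TCP at [0.184, 0.649, 0.227] pointing down, gripper open.
Joint ranges: [-176.03, 176.03], [-82.01, 121.73], [-58.28, 71.71], [-173.87, 95.51], [-174.79, -0.11], [-173.66, 173.66]. Speed limits (degrees/s): [136.94, 136.94, 172.46, 180, 180, 180].

INTERFACE

Orientations are given as [roll, pitch, yaw] about the fixed x, y, z axes, in that order (R = Rz(yaw) Ry(pitch) Rx(roll)).
In Python, from plant import r gives the robot as it stands. The module is installed in compiled form; this text tells all that it offers.
- The arm moves only by the tool send_rows, never from a script. Its argument "motion" is a list of rows, each an object with "travel": the shift along the tool's x, y, z in m, a list of three; "spin": the turn about the tool's z in degrees. In form: [{"travel": [tx, ty, tz], "spin": spin}, ...]. A call has 1 to 5 rows; each row shifts and turns the pose as measured when the row begins, along the tool's axes as they then stand; what a row does not reach is not made up. A row lasts 1/12 s, in which the tool goes at most 41.7 mm and 7.16 degrees, less where a joint would pass 70% of its speed; a pose out of reach is approached as far as the arm can. A call is refused whole if a number of a shift passes 0.0417 or a number of a turn 7.16, either way. A call with a gripper value outside its range is refused whole. "gripper" is the gripper command: -1 is shut, 1 is fully open, values between are in proportion, set as the call begins (left out, the last holds). The fingers move at their own pace and stop on an object; "squeeze" is the grip in N (left out, the last holds). Time passes only in rows, so rows that do not move let the fingers close. It gives the time, the measured TCP pose, the force and the opening at its end, in the units of the state.
- r.get_state(): the state, without advancing time (a new reading comes with each control period).
- r.capture(name): name is "side" or "top"; returns (picture, depth): 480x640x3 uint8, blue, green, red; 480x640 float32, m along the optical axis (not along the pixel's ray), 0 where there is no reading.
- r.get_calibration(name): a dict with "fov_y" (degrees; the focal length in pixels is half the picture's height over the tangent of half this angle, whatever the lens; pixels are square), "cx", "cy" (the principal point, pixels), "k1" (the pictures are not rectified: a ray, as slopes to the right and down, at radius r is drawn at 1 + k1 r^2 times it, then the intrinsics apply), "origin" and "orientation" of the camera in the world. Camera axes: x right, y down, z forward; pixel columns grow to the right and rows downward; lengths in m; the calibration is good to about 2 mm. A picture is of the moment at which its call begins. get_calibration takes no time and is no camera call.
- r.close_job(): hands the job in, once; it reports no verdict.
Trained networks look in the newest picture that a camera, given by its name, has taken for a name from the list of things; names that differ only in an ending like _2 or _b are one class to them, and where a whole thing is asked for, a point or a joint stands for the part that bears it (a point fixed in the world has none). Each returns a list of dicts, best first, with "conf" (0 to 1); they miss things now and then, are a little off and sometimes report something else, mostly with a low value. They report only what shows in the picture. A call takes as long as a camera call. They do not tell look-alikes from the thing itself.
- r.boxes_of(camera, target): "at" ([x, y, z] in m, in the coordinates of the camera as it stood for that picture, good to about 4 mm: the middle of the surface that is visible of it).
- r.pinpoint(camera, target): "at" ([x, y, z] in m, in the coordinates of the camera as it stood for that picture, good to about 4 mm: a listed point, or the origin of a listed thing).
The state is a dict: "time_s": time; "joints": joint angles; "qd": joint speeds; "joint_torque": joint torques, N m; "tcp_pos": TCP position; "eef_rot": TCP orientation; "contact_force": force on the tool from outside, world axes, zero at the start; "moment": the same for the moment, N m; "gripper_width": finger opening in m.
Only numpy, scipy, OpenCV 4.12 (cv2) and the standard library are available. Lean on these libraries where they do the work, as an engineer would, in place of code of your own. Each camera call takes 0.05 s, during which the arm holds its last target. There are 200 camera calls.

## Working session

There is one attempt and no reset: what is moved stays moved. The work goes in short steps, Python scripts to look and compute and a tool call to move; the robot and the scene stay as the last step left them, time stands still between calls to the robot, and variables do not carry over. Pictures are saved under pics/ and viewed, about 8 in all and at most 12, crops included, and the job is handed in when it is done.

Besides the shell and the picture viewer there is one more tool, called as name(argument=value, ...) on one line, values as JSON. send_rows: Moves the arm, as the interface text tells. Its arguments: {"type":"object","properties":{"motion":{"type":"array"},"gripper":{"type":"number"},"squeeze":{"type":"number"}},"required":["motion"]}

```bash
mkdir -p pics
cat > h.py <<'E'
import numpy as np, cv2
from scipy.spatial.transform import Rotation as R
from plant import r
def cal(n):
    c=r.get_calibration(n); f=240/np.tan(np.radians(c['fov_y']/2))
    K=np.array([[f,0,c['cx']],[0,f,c['cy']],[0,0,1.]])
    o=np.array(c['orientation'],float)
    M=o if o.shape==(3,3) else R.from_euler('xyz',o,degrees=True).as_matrix()
    return K,c['k1'],np.array(c['origin']),M
def rays(n,px):
    K,k,o,M=cal(n)
    p=cv2.undistortPoints(np.array(px,float).reshape(-1,1,2),K,np.array([k,0,0,0,0.])).reshape(-1,2)
    return np.c_[p,np.ones(len(p))]@M.T,o
def onz(n,px,z):
    d,o=rays(n,px); return o+d*((z-o[2])/d[:,2])[:,None]
def cam2w(n,p):
    K,k,o,M=cal(n); return o+M@np.array(p)
E
python3 - <<'E'
from h import *
s=r.get_state(); print(s)
for n in('side','top'):
    print(n,r.get_calibration(n))
    im,d=r.capture(n); cv2.imwrite(f'pics/{n}0.png',im); np.save(f'{n}d0.npy',d)
    for t in('red_board','red_line','blue_board','platform_edge','platform'):
        print(t,[(round(b['conf'],2),cam2w(n,b['at']).round(3)) for b in r.pinpoint(n,t)])
E
```

```text
{'time_s': 0.0, 'joints': array([ 9.07062570e+01,  2.05919008e+01,  6.32721594e-01, -2.10384716e-02,
       -7.01351882e+01, -1.65086271e+01]), 'qd': array([-0.00940044, -0.06945836,  0.05001072, -0.02674189, -0.00815545,
        0.02938147]), 'joint_torque': array([ 2.00795825e-03, -5.82716060e+01,  2.93054152e+01,  6.99746087e+00,
        6.78650526e-03, -1.59403389e-04]), 'tcp_pos': array([0.18368357, 0.64900944, 0.22560655]), 'eef_rot': array([ 1.79903902e+02, -7.85613502e-03, -1.58095288e+01]), 'contact_force': array([ 0.13602084,  0.21030723, -0.41177555]), 'moment': array([ 0.01109896,  0.04806409, -0.04520546]), 'gripper_width': 0.08786854153304008}
side {'fov_y': 48.857916944605115, 'cx': 316.92456609342685, 'cy': 238.63310345379352, 'k1': -0.04340749792298653, 'origin': array([ 0.05291255, -0.87159451,  0.79594719]), 'orientation': array([-126.54791349,   -0.68994775,  -29.45413878])}
red_board [(0.76, array([ 0.75 ,  0.275, -0.004])), (0.61, array([0.597, 0.012, 0.05 ]))]
red_line [(0.92, array([0.629, 0.007, 0.044])), (0.17, array([0.6  , 0.138, 0.05 ]))]
blue_board [(0.81, array([ 0.524, -0.157,  0.052]))]
platform_edge [(0.96, array([ 0.696, -0.103,  0.051]))]
platform [(0.67, array([ 0.581, -0.074,  0.002]))]
top {'fov_y': 52.032178714294176, 'cx': 317.76783677601793, 'cy': 240.1549634734437, 'k1': -0.12073360349835811, 'origin': array([0.26570429, 0.01131306, 1.41456636]), 'orientation': array([-167.21722047,   -0.24501133,  -86.39294862])}
red_board [(0.74, array([0.599, 0.01 , 0.051])), (0.71, array([0.748, 0.277, 0.003]))]
red_line [(0.72, array([0.754, 0.305, 0.003])), (0.6, array([0.628, 0.009, 0.048]))]
blue_board [(0.83, array([ 0.527, -0.16 ,  0.055]))]
platform_edge [(0.64, array([ 0.587, -0.481,  0.002])), (0.58, array([ 0.692, -0.104,  0.051]))]
platform [(0.85, array([ 0.571, -0.074,  0.002]))]
```

View pics/top0.png

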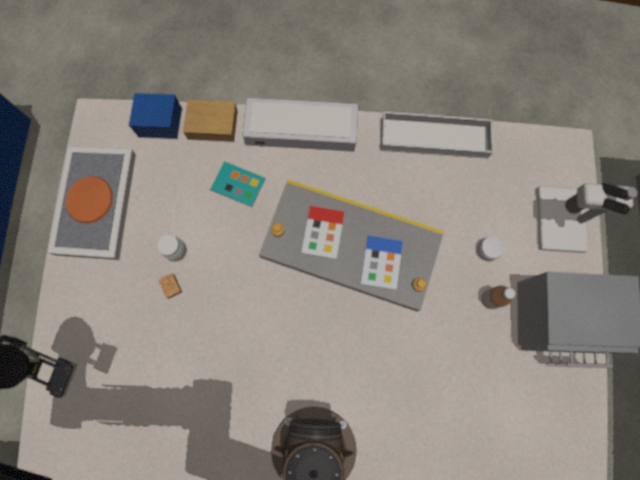

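View pics/side0.png

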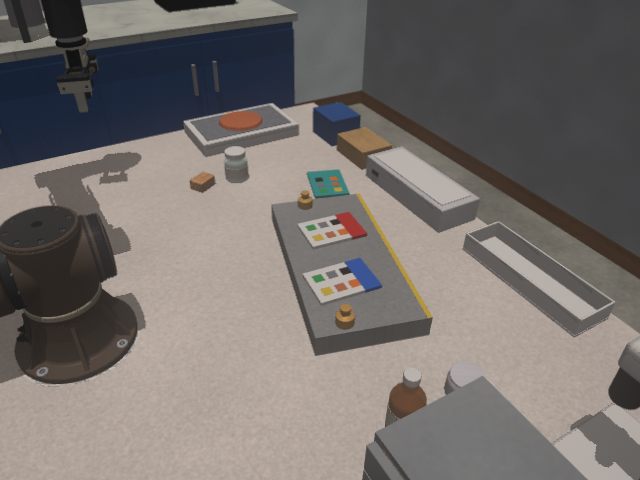

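Top view: red board at (324,232) with its red strip at (326,214). The turquoise look-alike lies on the table at (238,184), the blue board at (382,262), and the weights at (278,230) and (420,284). I choose the board on the platform with the red end. Next, a close crop and an exact measurement.

```bash
cat >> h.py <<'E'
BX={'top':(255,175,455,315),'side':(265,185,440,350)}
def fitline(p):
    p=np.asarray(p)[:,:2]; m=p.mean(0); u=np.linalg.svd(p-m)[2][0]; return m,u
def measure(n,im,dbg=None):
    x0,y0,x1,y1=BX[n]; S=6
    c=cv2.resize(im[y0:y1,x0:x1],None,fx=S,fy=S,interpolation=cv2.INTER_CUBIC)
    hsv=cv2.cvtColor(c,cv2.COLOR_BGR2HSV); H,Sa,V=cv2.split(hsv)
    red=(((H<6)|(H>172))&(Sa>150)&(V>80)).astype(np.uint8)
    yel=((H>19)&(H<33)&(Sa>120)&(V>90)).astype(np.uint8)
    def big(m):
        k,l,st,_=cv2.connectedComponentsWithStats(m); return (l==1+np.argmax(st[1:,4]))
    def px(q): return (np.asarray(q,float)+.5)/S-.5+[x0,y0]
    out={}
    rp=np.argwhere(big(red))[:,::-1]
    rect=cv2.minAreaRect(rp.astype(np.float32))
    hull=cv2.convexHull(rp.astype(np.int32))
    quad=cv2.approxPolyN(hull,4,ensure_convex=True).reshape(-1,2)
    out['red']=onz(n,px(quad),.058)
    yp=np.argwhere(cv2.morphologyEx(yel,cv2.MORPH_CLOSE,np.ones((25,25))).astype(bool) & True)[:,::-1]
    m=big(cv2.morphologyEx(yel,cv2.MORPH_CLOSE,np.ones((25,25),np.uint8))); yp=np.argwhere(m)[:,::-1]
    w=onz(n,px(yp),.05)
    mm,u=fitline(w); u=u*np.sign(u[1]); nrm=np.array([u[1],-u[0]]); nrm*=np.sign(nrm[0])
    s=(w[:,:2]-mm)@u; t=(w[:,:2]-mm)@nrm
    bins=np.digitize(s,np.linspace(s.min()+.01,s.max()-.01,40)); 
    hi=[];lo=[]
    for b in range(1,40):
        k=np.where(bins==b)[0]
        if len(k)>5: hi.append(w[k[np.argmax(t[k])]]); lo.append(w[k[np.argmin(t[k])]])
    out['yhi']=fitline(hi); out['ylo']=fitline(lo); out['yend']=(s.min(),s.max())
    if dbg:
        cv2.polylines(c,[quad.astype(np.int32)],True,(255,0,255),1); c[m&(np.indices(m.shape).sum(0)%8==0)]=(255,0,0)
        cv2.imwrite(dbg,cv2.resize(c,None,fx=4/6,fy=4/6,interpolation=cv2.INTER_AREA))
    return out
E
python3 - <<'E'
from h import *
for n in('top','side'):
    o=measure(n,cv2.imread(f'pics/{n}0.png'),f'pics/{n}_c.png')
    print(n,'\n',o['red'].round(4))
    for k in('yhi','ylo'):
        m,u=o[k]; u=u*np.sign(u[1]); print(k,m.round(4),'yaw',np.degrees(np.arctan2(-u[0],u[1])).round(2))
    d=np.load(f'{n}d0.npy')
# platform height from depth, board
K,k,oo,M=cal('top'); d=np.load('topd0.npy')
for p in [(326,214),(324,235),(350,250),(400,225),(382,262),(420,284),(278,230)]:
    dr,o=rays('top',[p]); print(p,(o+dr[0]*d[p[1],p[0]]).round(4))
E
python3 -c "
import cv2;a=cv2.imread('pics/top_c.png');print(a.shape);a=cv2.imread('pics/side_c.png');print(a.shape)"
```

```text
top 
 [[ 0.6264 -0.0394  0.058 ]
 [ 0.6335  0.0574  0.058 ]
 [ 0.6727  0.0523  0.058 ]
 [ 0.6618 -0.0428  0.058 ]]
yhi [ 0.6887 -0.1056] yaw -15.56
ylo [ 0.6809 -0.1018] yaw -15.52
side 
 [[ 0.6261 -0.0418  0.058 ]
 [ 0.6376  0.0559  0.058 ]
 [ 0.6761  0.053   0.058 ]
 [ 0.6655 -0.0472  0.058 ]]
yhi [ 0.6925 -0.1051] yaw -15.4
ylo [ 0.6825 -0.1047] yaw -15.5
(326, 214) [0.6515 0.0062 0.0578]
(324, 235) [0.5892 0.0082 0.0587]
(350, 250) [ 0.5518 -0.0679  0.0523]
(400, 225) [ 0.6339 -0.2079  0.0533]
(382, 262) [ 0.5219 -0.1591  0.0581]
(420, 284) [ 0.4617 -0.2617  0.0882]
(278, 230) [0.5864 0.136  0.0959]
(560, 800, 3)
(660, 700, 3)
```

View pics/top_c.png

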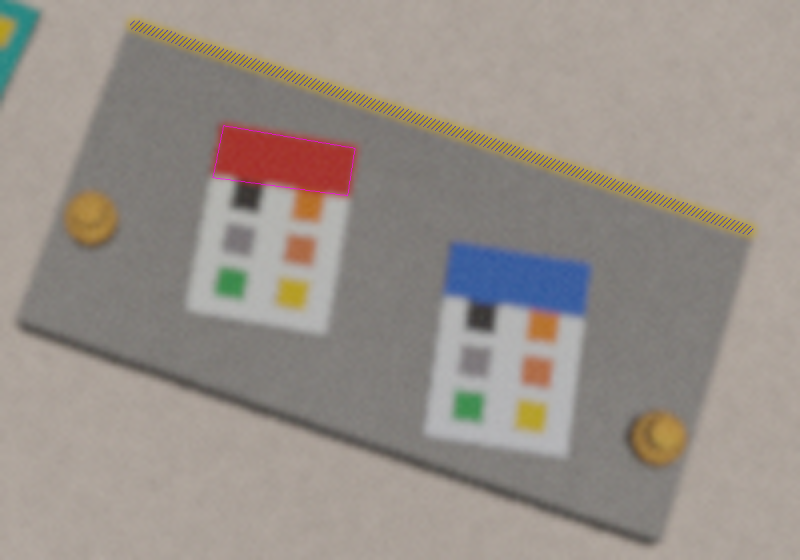

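View pics/side_c.png

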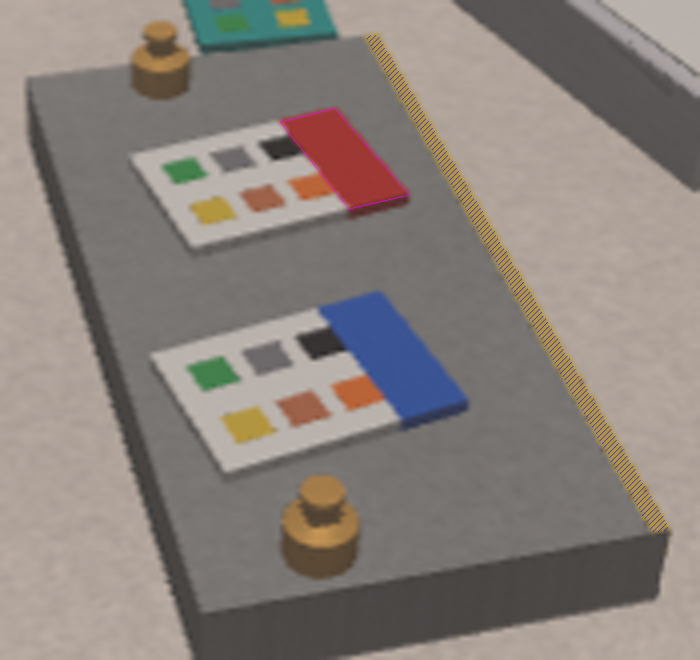

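The close crop confirms the choice: red strip at about (285,160) in the top crop, and its outline is well fitted. Board yaw is about -6°. The edge passes through (0.690,-0.105) with yaw -15.5°, and the red line is about 87 mm short of it. The tool yaw is already about -15.8°, so tool x is the push direction. I'll carry the fingers, partly closed, behind the board at about (0.501,0.037).

send_rows(motion=[{"travel": [0.027, 0.028, 0], "spin": 0}, {"travel": [0.027, 0.028, 0], "spin": 0}, {"travel": [0.027, 0.028, 0], "spin": 0}, {"travel": [0.027, 0.028, 0], "spin": 0}, {"travel": [0.027, 0.028, 0], "spin": 0}], gripper=-0.09)

```text
time_s: 1.02
tcp_pos: [0.2752, 0.4778, 0.2234]
eef_rot: [179.9, -0.0, -15.4]
contact_force: [0.6, 0.0, 0.6]
gripper_width: 0.0598
```

send_rows(motion=[{"travel": [0.027, 0.028, 0], "spin": 0}, {"travel": [0.027, 0.028, 0], "spin": 0}, {"travel": [0.027, 0.028, 0], "spin": 0}, {"travel": [0.027, 0.028, 0], "spin": 0}, {"travel": [0.027, 0.028, 0], "spin": 0}])

```text
time_s: 1.43
tcp_pos: [0.3707, 0.2981, 0.225]
eef_rot: [-179.9, -0.1, -15.2]
contact_force: [1.8, 1.1, -0.2]
gripper_width: 0.0403
```

send_rows(motion=[{"travel": [0.025, 0.028, 0], "spin": 0}, {"travel": [0.025, 0.028, 0], "spin": 0}, {"travel": [0.025, 0.028, 0], "spin": 0}, {"travel": [0.025, 0.028, 0], "spin": 0}, {"travel": [0, 0, 0], "spin": 0}])

```text
time_s: 1.85
tcp_pos: [0.4411, 0.152, 0.2271]
eef_rot: [-179.7, -0.3, -15.4]
contact_force: [0.4, -0.5, -0.5]
gripper_width: 0.0398
```

send_rows(motion=[{"travel": [0.028, 0.031, 0], "spin": 0}, {"travel": [0.028, 0.031, 0], "spin": 0}, {"travel": [0.028, 0.031, 0], "spin": 0}, {"travel": [0, 0, 0], "spin": 0}, {"travel": [0, 0, 0], "spin": 0}])

```text
time_s: 2.27
tcp_pos: [0.4981, 0.038, 0.2286]
eef_rot: [-179.5, -0.4, -15.5]
contact_force: [-0.1, 0.2, 0.2]
gripper_width: 0.0398
```

send_rows(motion=[{"travel": [0, 0, 0.03], "spin": 0}, {"travel": [0, 0, 0.03], "spin": 0}, {"travel": [0, 0, 0.03], "spin": 0}, {"travel": [0, 0, 0.02], "spin": 0}, {"travel": [0, 0, 0], "spin": 0}])

```text
time_s: 2.68
tcp_pos: [0.5013, 0.0406, 0.1182]
eef_rot: [-179.2, -0.8, -15.6]
contact_force: [-0.2, -0.8, -0.6]
gripper_width: 0.0402
```

send_rows(motion=[{"travel": [-0.001, 0, 0.025], "spin": 0}, {"travel": [0, 0.002, 0.02], "spin": 0}, {"travel": [0, 0, 0.01], "spin": 0}, {"travel": [0, 0, 0.004], "spin": 0}, {"travel": [0, 0, 0], "spin": 0}])

```text
time_s: 3.1
tcp_pos: [0.5028, 0.0441, 0.0617]
eef_rot: [-179.1, -1.1, -15.2]
contact_force: [-0.2, -0.4, 0.4]
gripper_width: 0.0402
```

send_rows(motion=[{"travel": [0, 0.004, 0.004], "spin": 0}, {"travel": [0, 0.001, 0.002], "spin": 0}, {"travel": [0, 0, 0.001], "spin": 0}, {"travel": [0, 0, 0], "spin": 0}])

```text
time_s: 3.43
tcp_pos: [0.5038, 0.041, 0.058]
eef_rot: [-178.9, -1.3, -15.1]
contact_force: [0.4, 0.0, 0.2]
gripper_width: 0.0401
```

```bash
cat > m.py <<'E'
from h import *; import sys
tag=sys.argv[1]
s=r.get_state(); print(s['time_s'],s['tcp_pos'].round(4),s['eef_rot'].round(2),s['contact_force'].round(2))
for n in('top','side'):
    im,d=r.capture(n); cv2.imwrite(f'pics/{n}_{tag}.png',im)
    o=measure(n,im,f'pics/{n}_{tag}c.png')
    O=measure(n,cv2.imread(f'pics/{n}0.png'))   # edge from the first, unobstructed picture
    m,u=O['yhi']; u=u*np.sign(u[1]); nn=np.array([u[1],-u[0]])
    q=o['red'][:,:2]; st=np.c_[(q-m)@nn,(q-m)@u]
    a=st[np.argsort(st[:,0])]; i=a[:2]; f=a[2:]
    yaw=lambda e:np.degrees(np.arctan2(-(e[1,0]-e[0,0])*np.sign(e[1,1]-e[0,1]),abs(e[1,1]-e[0,1])))
    print(n,'line s',(i[:,0].mean()*1000).round(1),'front s',(f[:,0].mean()*1000).round(1),'t',(a[:,1].mean()*1000).round(1),'yaw rel inner,front',yaw(i).round(2),yaw(f).round(2))
E
python3 m.py 1
```

```text
3.4333 [0.5038 0.041  0.058 ] [-178.87   -1.34  -15.08] [0.43 0.05 0.2 ]
top line s -78.8 front s -50.0 t 78.3 yaw rel inner,front 20.54 9.19
side line s -88.1 front s -49.6 t 95.4 yaw rel inner,front 8.99 9.41
```

send_rows(motion=[{"travel": [0, 0, 0.005], "spin": 0}, {"travel": [0, 0, 0.002], "spin": 0}, {"travel": [0, 0, 0], "spin": 0}])

```text
time_s: 3.78
tcp_pos: [0.5046, 0.0412, 0.0512]
eef_rot: [-178.8, -1.4, -15.1]
contact_force: [-0.7, -0.3, 0.1]
gripper_width: 0.0399
```

send_rows(motion=[{"travel": [0.003, 0, -0.003], "spin": 0.4}, {"travel": [0.005, 0, 0], "spin": 0}, {"travel": [0.005, 0, 0], "spin": 0}, {"travel": [0.005, 0, 0], "spin": 0}, {"travel": [0.005, 0, 0], "spin": 0}])

```text
time_s: 4.2
tcp_pos: [0.5279, 0.0345, 0.055]
eef_rot: [-178.8, -1.4, -15.5]
contact_force: [-1.5, 2.0, 0.0]
gripper_width: 0.0398
```

send_rows(motion=[{"travel": [0.005, 0, 0], "spin": 0}, {"travel": [0.005, 0, 0], "spin": 0}, {"travel": [0.005, 0, 0], "spin": 0}])

```text
time_s: 4.45
tcp_pos: [0.5441, 0.0299, 0.0552]
eef_rot: [-178.8, -1.3, -15.5]
contact_force: [-1.3, 0.8, 0.8]
gripper_width: 0.0396
```

```bash
python3 m.py 2
```

```text
4.45 [0.5441 0.0299 0.0552] [-178.84   -1.34  -15.53] [-1.26  0.83  0.79]
top line s -59.5 front s -26.8 t 47.8 yaw rel inner,front 3.77 3.56
side line s -66.3 front s -27.3 t 82.7 yaw rel inner,front 3.48 3.11
```

send_rows(motion=[{"travel": [0.005, 0, 0.001], "spin": 0}, {"travel": [0.005, 0, 0], "spin": 0}, {"travel": [0.005, 0, 0], "spin": 0}, {"travel": [0.005, 0, 0], "spin": 0}, {"travel": [0.005, 0, 0], "spin": 0}])

```text
time_s: 4.97
tcp_pos: [0.5693, 0.0228, 0.0549]
eef_rot: [-178.8, -1.3, -15.5]
contact_force: [-0.7, 0.8, 0.5]
gripper_width: 0.0396
```

send_rows(motion=[{"travel": [0.005, 0, 0], "spin": 0}, {"travel": [0.005, 0, 0], "spin": 0}, {"travel": [0.005, 0, 0], "spin": 0}])

```text
time_s: 5.22
tcp_pos: [0.5851, 0.0181, 0.0549]
eef_rot: [-178.9, -1.3, -15.5]
contact_force: [-1.8, -0.5, 0.3]
gripper_width: 0.0396
```

```bash
python3 m.py 3
```

```text
5.2167 [0.5851 0.0181 0.0549] [-178.87   -1.27  -15.55] [-1.83 -0.48  0.32]
top line s -20.5 front s 11.8 t 41.8 yaw rel inner,front 6.06 4.23
side line s -24.9 front s 14.3 t 77.3 yaw rel inner,front 0.59 0.55
```

View pics/side_3c.png

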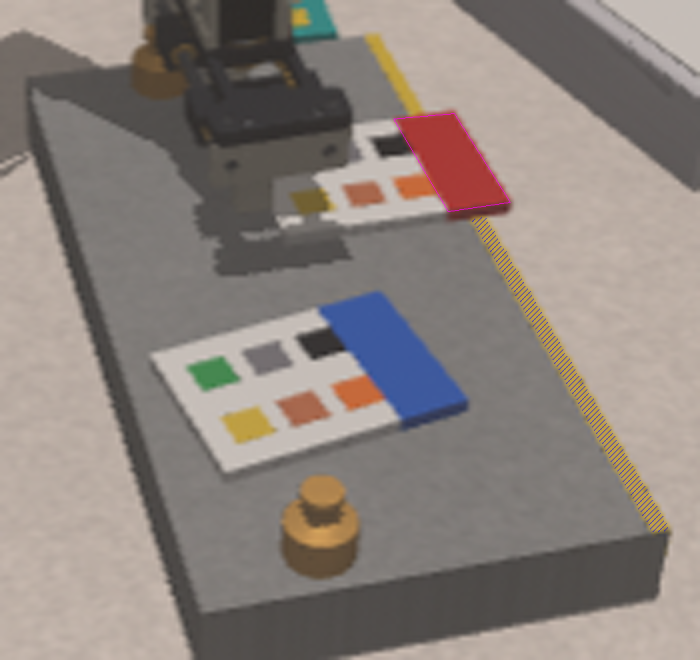

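The side crop shows the board now square to the edge, red strip at (452,163), with about 25 mm to go. The blue board and weight haven't moved. I'll push about 20 mm, then back off for an unobstructed view.

send_rows(motion=[{"travel": [0.005, 0, 0], "spin": 0}, {"travel": [0.005, 0, 0], "spin": 0}, {"travel": [0.005, 0, 0], "spin": 0}, {"travel": [0.003, 0, 0], "spin": 0}, {"travel": [0, 0, 0], "spin": 0}])

```text
time_s: 5.73
tcp_pos: [0.6044, 0.0127, 0.055]
eef_rot: [-178.9, -1.3, -15.6]
contact_force: [-0.3, 0.2, 0.6]
gripper_width: 0.0399
```

```bash
python3 m.py 4
```

```text
5.7333 [0.6044 0.0127 0.055 ] [-178.88   -1.27  -15.56] [-0.34  0.2   0.57]
top line s -0.4 front s 31.8 t 41.7 yaw rel inner,front 3.47 -1.06
side line s -5.8 front s 33.2 t 76.2 yaw rel inner,front 0.34 0.38
```

send_rows(motion=[{"travel": [0.003, 0, 0], "spin": 0}, {"travel": [0.001, 0, 0], "spin": 0}, {"travel": [0, 0, 0], "spin": 0}])

```text
time_s: 6.08
tcp_pos: [0.6075, 0.0117, 0.0551]
eef_rot: [-178.9, -1.2, -15.6]
contact_force: [-1.2, 0.6, -0.6]
gripper_width: 0.0397
```

send_rows(motion=[{"travel": [-0.01, 0, 0], "spin": 0}, {"travel": [-0.02, 0, -0.01], "spin": 0}, {"travel": [-0.02, 0, -0.03], "spin": 0}, {"travel": [-0.02, 0, -0.035], "spin": 0}, {"travel": [0, 0, -0.04], "spin": 0}])

```text
time_s: 6.5
tcp_pos: [0.5274, 0.0278, 0.1613]
eef_rot: [-179.4, -0.4, -15.7]
contact_force: [0.4, 1.0, -1.6]
gripper_width: 0.0399
```

send_rows(motion=[{"travel": [0, -0.02, -0.03], "spin": 0}, {"travel": [0, -0.04, 0], "spin": 0}, {"travel": [0, -0.04, 0], "spin": 0}, {"travel": [0, -0.04, 0], "spin": 0}, {"travel": [0, -0.04, 0], "spin": 0}])

```text
time_s: 6.92
tcp_pos: [0.5744, 0.2026, 0.2101]
eef_rot: [-178.6, -1.2, -16.1]
contact_force: [0.3, -0.5, 0.6]
gripper_width: 0.0399
```

```bash
python3 m.py 5
```

```text
6.9167 [0.5744 0.2026 0.2101] [-178.63   -1.25  -16.06] [ 0.28 -0.52  0.59]
top line s -1.1 front s 34.7 t 79.8 yaw rel inner,front 3.15 0.16
side line s -2.5 front s 36.4 t 76.7 yaw rel inner,front -0.42 0.43
```

View pics/top_5c.png

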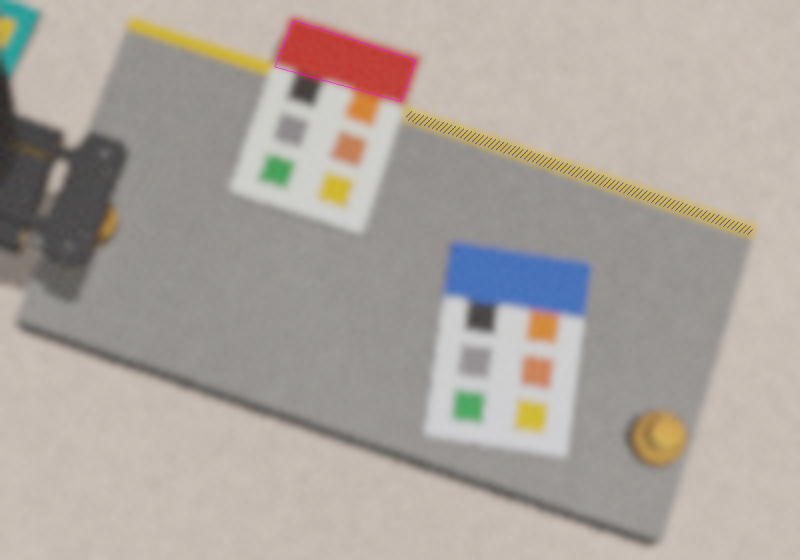

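Top crop: strip at (345,60) is out over the edge and square, about 3 mm short. The blue board is unmoved. I'll refine the edge and strip borders with averaged profiles.

```bash
cat > p.py <<'E'
from h import *; import sys
tag=sys.argv[1]; e=np.radians(-15.5); nn=np.array([np.cos(e),np.sin(e)]); u=np.array([-nn[1],nn[0]]); E0=np.array([.69,-.105])
def ortho(n,im,z,s,t):
    S,T=np.meshgrid(s,t,indexing='ij'); W=np.c_[(E0+S.reshape(-1,1)*nn+T.reshape(-1,1)*u),np.full(S.size,z)]
    K,k,o,M=cal(n); px=cv2.projectPoints(((W-o)@M),np.zeros(3),np.zeros(3),K,np.array([k,0,0,0,0.]))[0].reshape(*S.shape,2).astype(np.float32)
    return cv2.remap(cv2.cvtColor(im,cv2.COLOR_BGR2LAB),px[...,0],px[...,1],cv2.INTER_CUBIC).astype(float)
def cross(s,f,up,lo,hi):
    # half-level crossing between the plateaus in [lo,hi]
    g=np.gradient(cv2.GaussianBlur(f.reshape(-1,1),(1,1),0).ravel(),s)*(1 if up else -1); k=(s>=lo)&(s<=hi); w=np.clip(g[k],0,None)
    w[w<.35*w.max()]=0; return (w*s[k]).sum()/w.sum()
s=np.arange(-.03,.07,.0003)
for n in('top','side'):
    a0=cv2.imread(f'pics/{n}0.png'); im=cv2.imread(f'pics/{n}_{tag}.png')
    ed=[]; tt=np.arange(-.20,.20,.02)
    for t in tt:
        f=ortho(n,a0,.05,s,np.linspace(t,t+.02,15))[...,2].mean(1); ed.append(cross(s,f,False,-.008,.015))
    pe=np.polyfit(tt+.01,ed,1)
    fr=[];inn=[];tb=np.arange(.045,.12,.01)
    for t in tb:
        f=ortho(n,im,.058,s,np.linspace(t,t+.01,8))[...,1].mean(1)
        fr.append(cross(s,f,False,.025,.055))
        # inner border only where there is no orange patch: reject by spread later
        inn.append(cross(s,f,True,-.02,.015))
    pf=np.polyfit(tb+.005,fr,1); 
    tc=.08; edge=np.polyval(pe,tc)
    print(n,'edge',(edge*1e3).round(2),'slope',np.degrees(pe[0]).round(2),'front-edge',((np.polyval(pf,tc)-edge)*1e3).round(2),'front slope deg rel',np.degrees(pf[0]-pe[0]).round(2),
     'inner-edge',(1e3*(np.array(inn)-np.polyval(pe,tb+.005))).round(1),'front',(1e3*(np.array(fr)-np.polyval(pe,tb+.005))).round(1))
E
python3 p.py 5
```

```text
top edge -0.54 slope 0.05 front-edge 36.24 front slope deg rel -0.62 inner-edge [-1.1 -1.6 -0.4  0.  -1.8 -4.  -2.3 -0.6] front [36.7 36.3 36.3 36.1 36.3 36.3 35.8 35.7]
side edge 2.6 slope -0.04 front-edge 37.08 front slope deg rel -0.31 inner-edge [-5.4 -9.  -2.5 -2.5 -3.  -3.5 -3.2 -3. ] front [37.2 37.2 37.2 37.  37.  37.  37.1 36.7]
```

About 3.2 mm is left by the mean of both views, with a residual turn under 0.6°. I'll go back behind the board and nudge it.

send_rows(motion=[{"travel": [0.011, 0.037, 0], "spin": 0}, {"travel": [0.011, 0.037, 0], "spin": 0}, {"travel": [0.011, 0.037, 0], "spin": 0}, {"travel": [0.011, 0.037, 0], "spin": 0}, {"travel": [0.008, 0.03, 0], "spin": 0}])

```text
time_s: 7.43
tcp_pos: [0.5751, 0.0238, 0.204]
eef_rot: [-178.6, -1.2, -15.0]
contact_force: [0.6, 0.8, 0.5]
gripper_width: 0.0401
```

send_rows(motion=[{"travel": [0, 0, 0], "spin": 0}, {"travel": [0, 0, 0.03], "spin": 0}, {"travel": [0, 0, 0.03], "spin": 0}, {"travel": [0, 0, 0.02], "spin": 0}, {"travel": [0, 0, 0], "spin": 0}])

```text
time_s: 7.85
tcp_pos: [0.5745, 0.0179, 0.1241]
eef_rot: [-178.4, -1.6, -15.4]
contact_force: [-0.4, 0.1, 0.3]
gripper_width: 0.0399
```

send_rows(motion=[{"travel": [0, 0.004, 0.02], "spin": 0.4}, {"travel": [0, 0, 0.025], "spin": 0}, {"travel": [0, 0, 0.015], "spin": 0}, {"travel": [0, 0, 0.005], "spin": 0}, {"travel": [0, 0, 0], "spin": 0}])

```text
time_s: 8.27
tcp_pos: [0.5758, 0.0163, 0.0614]
eef_rot: [-178.4, -1.8, -15.8]
contact_force: [0.2, -0.0, -0.6]
gripper_width: 0.0397
```

send_rows(motion=[{"travel": [0.005, 0, 0.005], "spin": 0.1}, {"travel": [0.005, 0.001, 0.002], "spin": 0}, {"travel": [0.005, 0, 0], "spin": 0}, {"travel": [0, 0, 0], "spin": 0}])

```text
time_s: 8.6
tcp_pos: [0.5939, 0.0122, 0.0589]
eef_rot: [-178.2, -2.1, -15.7]
contact_force: [0.7, 0.2, 0.9]
gripper_width: 0.0399
```

send_rows(motion=[{"travel": [0, 0, 0.004], "spin": 0}, {"travel": [0, 0, 0.002], "spin": 0.1}, {"travel": [0, 0, 0], "spin": 0}])

```text
time_s: 8.85
tcp_pos: [0.5957, 0.0123, 0.0539]
eef_rot: [-178.1, -2.2, -15.9]
contact_force: [-0.1, -0.1, 0.6]
gripper_width: 0.0398
```

send_rows(motion=[{"travel": [0.004, 0, 0], "spin": 0}, {"travel": [0.004, 0, 0], "spin": 0}, {"travel": [0.002, 0, 0], "spin": 0}, {"travel": [0, 0, 0], "spin": 0}])

```text
time_s: 9.18
tcp_pos: [0.6061, 0.0093, 0.0545]
eef_rot: [-178.1, -2.2, -15.9]
contact_force: [-0.5, 0.2, -0.5]
gripper_width: 0.0394
```

send_rows(motion=[{"travel": [0.002, 0, 0], "spin": 0}, {"travel": [0.0015, 0, 0], "spin": 0}, {"travel": [0, 0, 0], "spin": 0}, {"travel": [0, 0, 0], "spin": 0}])

```text
time_s: 9.52
tcp_pos: [0.6094, 0.0081, 0.0544]
eef_rot: [-178.1, -2.1, -15.9]
contact_force: [-0.6, 0.4, 1.3]
gripper_width: 0.0401
```

```bash
python3 m.py 6; python3 p.py 6
```

```text
9.5167 [0.6094 0.0081 0.0544] [-178.13   -2.13  -15.91] [-0.56  0.39  1.27]
top line s 5.8 front s 37.4 t 35.7 yaw rel inner,front -6.31 19.37
side line s 0.0 front s 39.1 t 76.2 yaw rel inner,front 0.66 0.72
top edge -0.54 slope 0.05 front-edge 41.93 front slope deg rel 5.58 inner-edge [-3.4  2.6 -3.8  6.  -3.  -3.3 -1.2 -0.8] front [37.8 37.9 42.2 45.5 43.6 44.6 42.  45.8]
side edge 2.6 slope -0.04 front-edge 39.75 front slope deg rel -0.72 inner-edge [-13.6 -17.4   0.2   0.2  -0.2  -0.7  -1.    0.1] front [40.1 39.9 40.  39.8 39.6 39.4 39.5 39.2]
```

send_rows(motion=[{"travel": [-0.01, 0, 0], "spin": 0}, {"travel": [-0.02, 0, -0.01], "spin": 0}, {"travel": [-0.02, 0, -0.03], "spin": 0}, {"travel": [-0.02, 0, -0.035], "spin": 0}, {"travel": [0, 0, -0.04], "spin": 0}])

```text
time_s: 10.03
tcp_pos: [0.5272, 0.0236, 0.1591]
eef_rot: [-178.7, -1.2, -16.1]
contact_force: [0.7, -0.2, -1.6]
gripper_width: 0.0396
```

send_rows(motion=[{"travel": [0, -0.02, -0.03], "spin": 0}, {"travel": [0, -0.04, 0], "spin": 0}, {"travel": [0, -0.04, 0], "spin": 0}, {"travel": [0, -0.04, 0], "spin": 0}, {"travel": [0, -0.04, 0], "spin": 0}])

```text
time_s: 10.45
tcp_pos: [0.5744, 0.1975, 0.2094]
eef_rot: [-178.0, -2.0, -16.4]
contact_force: [-0.0, 0.2, -0.5]
gripper_width: 0.0399
```

```bash
python3 m.py 7; python3 p.py 7
```

```text
10.45 [0.5744 0.1975 0.2094] [-177.96   -2.02  -16.44] [-0.03  0.23 -0.52]
top line s 1.4 front s 37.7 t 79.4 yaw rel inner,front 4.26 -0.04
side line s 0.3 front s 39.0 t 76.2 yaw rel inner,front 0.56 0.88
top edge -0.54 slope 0.05 front-edge 38.99 front slope deg rel -0.46 inner-edge [-1.3 -3.   2.4  2.7  1.1 -1.4  0.8  2.2] front [39.  39.1 39.1 39.2 39.3 39.  38.7 38.3]
side edge 2.6 slope -0.04 front-edge 39.77 front slope deg rel -0.75 inner-edge [-13.2 -19.4   0.1   0.2  -0.1  -0.8  -0.8   0.1] front [40.  40.1 40.  39.8 39.6 39.4 39.5 39.2]
```

View pics/side_7c.png

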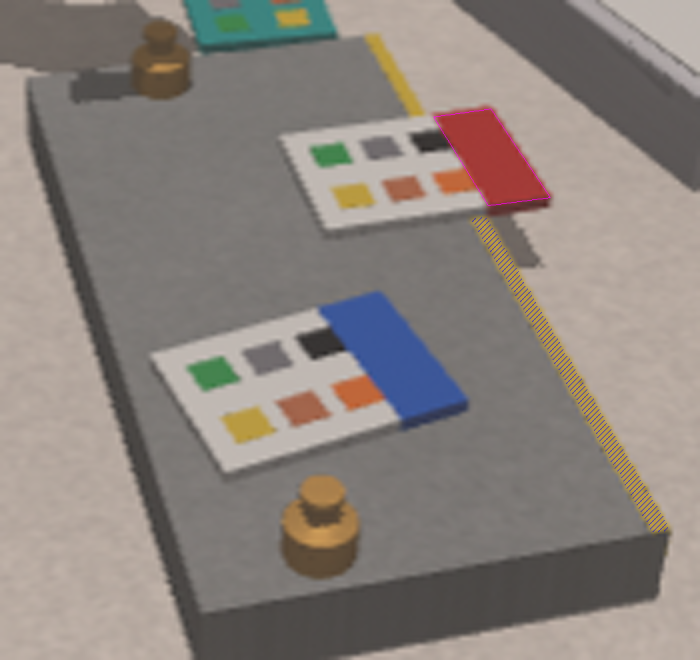

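The side crop shows the red strip (492,160) wholly over the edge with its border on the edge line. Front overhang reads 39.0 mm (top) and 39.8 mm (side), and the board is about 0.6° out of square. Nothing else has moved, and the arm is clear at z = 0.21, so I'll hand in.

```bash
python3 -c "
from plant import r
print(r.close_job())"
```

```text
the job is handed in; nothing more can be done
None
```

The red-ended board now sticks out over the yellow edge by its red strip, and the job is handed in. I pushed it flat with two spread fingertips against its plain end, then gave it a second, small nudge. The fingers were lifted clear before the last check. The job took about 10.5 s of the 38 s allowed, and the force readings during pushing stayed below about 3 N.

**Overhang:** the board's front sticks out 39.0 mm (top view) and 39.8 mm (side view), against 40 mm wanted. The strip's inner border lies within about 1.5 mm of the edge.

**Squareness:** the board is about 0.5–0.75° off square. The two views and the two fitting methods disagreed slightly. The top view's inner-border angle read 4.3°, which I discarded as noise from the colour patches; that view's front edge read about 0–0.5°.

**Other things:** in the pictures the blue board, both weights and the turquoise look-alike were where they started. I judged this by eye and did not measure it. I did not re-check the bottle, tin, jar and block, but the arm never went down near them.

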